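# Weigh a glaze pail on the spring scale

## Robot

A 6-joint arm with a two-finger parallel gripper is mounted at the origin on the work surface. World frame = base frame: x ahead of the robot, y to its left, z up, the work surface at z = 0. Lengths are in mm, angles in rad, forces in N, time in s.
With the tool pointing down it reaches from about 325 to 775 mm from the base axis. Payload 5.5 kg.
Tool frame: the origin (TCP) lies between the finger pads; the fingertips stand 11 mm ahead of it and the grasp point (between the pads) lies 8 mm behind it; z points along the fingers, y is the line along which they close (so a half turn about z gives the same grasp; the last joint's range is limited). The gripper opens to 85 mm and grips with 20 to 120 N. Pads are 22 mm wide; open, the fingers measure 114 mm over their backs; the gripper's body (76 mm by 85 mm) begins 54 mm behind the grasp point. The pads swing forward as they close: fully open they stand 13 mm farther back than shut.
Start: joints at [-1.306, 0.091, 1.231, -0, 1.82, -0.057], TCP at [189.765, -569.215, 242.275] pointing down, gripper open.
Joint ranges: [-2.87, 2.87], [-0.86, 2.18], [0.17, 2.46], [-1.51, 4.65], [0.06, 2.69], [-2.65, 2.65]. Speed limits (rad/s): [2.57, 2.57, 3.01, 3.14, 3.14, 3.14].

## Interface

Orientations are given as a 3x3 rotation matrix whose columns are the frame's x, y, z axes.
In Python, from rig import observe, capture, camera_info, close_job, search_frame, masks_of, pinpoint gives the robot as it stands.
- The arm moves only by the shell command python3 -m handwheel 'ROWS' [FORCE]. ROWS is JSON, a list that holds one entry, the list of rows, each a list of 7 numbers: the opening, from -1 (shut) to 1 (fully open), so that 0 is half open, then the shift along the tool's x, y, z in mm, then the turn, a rotation vector about the tool's x, y, z in rad. In form: [[[gripper, x, y, z, ax, ay, az], ...]]. A call has exactly 10 rows; each row shifts and turns the commanded pose from where the row before left it, along the tool's axes as they then stand; what a row does not reach is not made up. A row lasts 1/12 s, in which the tool goes at most 41.7 mm and 7.16 degrees, less where a joint would pass 70% of its speed; a pose out of reach is approached as far as the arm can. A call is refused whole if a number of a shift passes 41.7 or a number of a turn 0.125, either way. A call with a gripper value outside its range is refused whole. The fingers move at their own pace and stop on an object; FORCE is the grip in N (left out, the last holds). Time passes only in rows, so rows that do not move let the fingers close, or fill a call up. It gives the time, the measured TCP pose, the force, the opening and the grip force at its end, in the units of the state.
- observe(): the state, without advancing time (a new reading comes with each control period).
- capture(name): name is "scene" or "top" or "wrist"; returns (picture, depth): 420x560x3 uint8, red, green, blue; 420x560 float32, mm along the optical axis (not along the pixel's ray), 0 where there is no reading.
- camera_info(name): a dict with "fx", "fy", "cx", "cy" (pixels), "R" (3x3) and "t" (3): a world point X has camera coordinates R X + t. Camera axes: x right, y down, z forward; pixel columns grow to the right and rows downward; lengths in mm; the calibration is good to about 2 mm. The wrist camera is an equidistant fisheye: a pixel r from the principal point sees the ray r / f radians off the axis. A picture is of the moment at which its call begins: read the wrist's pose just before it. camera_info takes no time and is no camera call; for the wrist camera it gives the pose at the moment of the call.
- close_job(): hands the job in; it is judged then, once.
Trained networks look in the newest picture that a camera, given by its name, has taken for a name from the list of things; names that differ only in an ending like _2 or _b are one class to them, and where a whole thing is asked for, a point or a joint stands for the part that bears it (a point fixed in the world has none). Each returns a list of dicts, best first, with "conf" (0 to 1); they miss things now and then, are a little off and sometimes report something else, mostly with a low value. They report only what shows in the picture. A call takes as long as a camera call.
- search_frame(camera, query): "uv" ([column, row] in pixels, amid what is visible of it).
- masks_of(camera, query): "mask" (420x560 bool, what is visible of it) and "uv" ([column, row] in pixels, amid what is visible of it).
- pinpoint(camera, query): "uv" ([column, row] in pixels: a listed point, or the origin of a listed thing).
The state is a dict: "time": time; "q": joint angles; "qd": joint speeds; "tau": joint torques, N m; "tool_pos": TCP position; "eef_rot": TCP orientation; "force": force on the tool from outside, world axes, zero at the start; "wrist_torque": the same for the moment, N m; "opening": finger opening in mm; "finger_force": force on a finger pad.
Only numpy, scipy, OpenCV 4.12 (cv2) and the standard library are available. Lean on these libraries where they do the work, as an engineer would, in place of code of your own. Each camera call takes 0.05 s, during which the arm holds its last target. There are 200 camera calls.

## Task

Weigh the blue-lidded pail with the spring hand scale from its stand: catch the pail's bail on the scale's hook, lift until the pail hangs clear of the table on the scale alone, and hold it still for about two seconds so that the pointer settles. Then set the pail down gently and upright with its whole base on the free part of the wooden ware board, unhook it, and hang the scale back across both prongs of its stand. Don't touch the pail with the gripper, and leave the green-lidded pail and the jar on the board where they are.

Things in the scene. Friction and masses are not known exactly. Their poses are not given: they have to be found in the camera images.
- scale: Spring hand scale (190 g): black T-handle, aluminium tube, steel J-hook below. Origin: middle of the handle bar; y along the bar, z up when hanging. Bar 134 x 14 mm; square rubber grip 18 x 18 mm on its middle 56 mm: pinch this from above, across the bar. Neck 12 mm thick to 34 mm below the origin, then the tube, 37 mm wide, to 99 mm below.
- scale_hook (a joint): Travel of the hook out of the tube against the spring (m): 0 unloaded, up to 0.035; the first 0.8 N does not move it, then 1 mm for each 0.4 N. A red pointer on the tube shows it.
- hook_seat (a point): Lowest point inside the hook, where the bail's wire rests; 153.5 mm below the scale's origin when unloaded (the hook's underside 7 mm lower). Axes as the scale's. The 7 mm hook wire lies in the x-z plane: its back bows out to x = -22 mm, its tip stands up at x = 12 to 20 mm. The mouth, open to +x, is free from 17 mm (top of the tip) to 44 mm above this point.
- stand: Fixed steel stand; the scale hangs by its bar on the two prongs of its fork. Origin: on the table under the middle of the hanging bar. Prongs 10 mm thick run along x at y = -45 and +45 mm, with a V dip 8 mm deep at x = 0 for the bar and free ends turned up at x = -22 mm to 5 mm above the resting bar's centre line. Post at x = +85 mm, no higher than the resting bar, so the fork opens to -x.
- fork_rest (a point): Where the middle of the handle bar is when the scale hangs properly on the stand: 205 mm above the table. x axis: along the prongs; y axis: along the hanging bar (either way round is right).
- blue_pail: The pail to weigh: small cream enamel pail with a fixed blue lid, closed and full, 0.45 to 0.8 kg. Origin: centre of its underside. Base 88 mm, lid 107 mm across; lid top 70 mm up. A wire bail (pivots at y = -57 and +57 mm, 48 mm up) stands over it along the pail's y axis.
- blue_pail_bail (a joint): Lean of the pail's bail (rad): 0 upright, positive towards the pail's +x, from -0.35 to 0.35; stiff enough to stay where it is left.
- blue_pail_bail_top (a point): Middle of the bail's crown, on the wire's centre line, 128 mm above the pail's underside when the bail is upright; wire 6 mm thick. The wire runs along this point's y axis and falls off gently to either side.
- green_pail: Bystander: the same kind of pail with a green lid, bail and all 131 mm high. Origin: centre of its underside.
- ware_board: Fixed wooden board 260 mm (its x) by 170 mm (its y), 18 mm thick. Origin: centre of its underside, on the table.
- board_free (a point): Middle of the board's free part, on its top face, 40 mm from the board's centre towards its +x.
- jar: Bystander: amber jar with a white cap, 52 mm across, 75 mm high, standing on the board about 80 mm from its centre towards its -x. Origin: centre of its underside.
- table: The wooden work table, top at height 0.

How it is judged (in metres and radians):
On the way, in this order (a step that is already met when the one before it is completed fails the run):
1. the blue-lidded pail hangs still from the scale, clear of table and board, for a second (height (world z) of blue_pail above 0.008 m and value of joint scale_hook above 0.008 m and contact force between blue_pail and table below 0.1 N and contact force between blue_pail and ware_board below 0.1 N and linear speed of blue_pail below 0.07 m/s), for 1 s.
2. the pail stands upright on the free part of the board and is off the hook (z of blue_pail in the frame of ware_board between 0.014 and 0.022 m and x of blue_pail in the frame of ware_board between -0.086 and 0.086 m and y of blue_pail in the frame of ware_board between -0.043 and 0.043 m and angle between blue_pail's own z axis and vertical below 0.08 rad and distance between hook_seat and blue_pail_bail_top above 0.04 m), for 0.2 s.
At the end, for the whole second after the job is handed in: The blue-lidded pail stands at rest and upright (4.5 degrees), its centre 43 mm or more inside every edge of the ware board; the unloaded scale hangs nearly still by its bar on both prongs (middle of the bar within 15 mm of the rest point, 11 degrees) (z of blue_pail in the frame of ware_board between 0.014 and 0.022 m and x of blue_pail in the frame of ware_board between -0.086 and 0.086 m and y of blue_pail in the frame of ware_board between -0.043 and 0.043 m and angle between blue_pail's own z axis and vertical below 0.08 rad and linear speed of blue_pail below 0.03 m/s and distance between scale and fork_rest below 0.015 m and angle between the y axis of scale and the y axis of fork_rest, either way round below 0.2 rad and angle between scale's own z axis and vertical below 0.35 rad and value of joint scale_hook below 0.004 m and linear speed of scale below 0.08 m/s); the robot touches nothing.
It fails at once if the gripper or arm touches the blue-lidded pail or its bail (contact force between blue_pail and the fingers above 1 N or contact force between blue_pail and the arm above 1 N).
It fails at once if the pail is tipped by more than 30 degrees (angle between blue_pail's own z axis and vertical above 0.52 rad).
It fails at once if the pail is banged down on the board or table (contact force between blue_pail and ware_board above 40 N or contact force between blue_pail and table above 40 N).
It fails at once if the green-lidded pail or the jar is moved by more than 20 mm (distance of any of green_pail, jar from where it was at the start of the episode above 0.02 m).
It also fails if it takes over 72 s, if anything falls off the work surface, if the arm or the gripper's body presses on something with over 40 N, if the wrist force passes 120 N, or if a joint passes its speed limit or range.

## Working session

There is one attempt and no reset: what is moved stays moved. The work goes in short steps, Python scripts to look and compute and a shell command to move; the robot and the scene stay as the last step left them, time stands still between calls to the robot, and variables do not carry over. Pictures are saved under pics/ and viewed, at most 11 in all, crops included, and the job is handed in when it is done.

```bash
mkdir -p pics; ls; cat > h.py <<'E'
import numpy as np, cv2
from rig import *
def pt(cam,ci,uv,depth=None,z=None):
    d=np.array([(uv[0]-ci['cx'])/ci['fx'],(uv[1]-ci['cy'])/ci['fy'],1.])
    R=np.array(ci['R']);t=np.array(ci['t']);o=-R.T@t;r=R.T@d
    s=depth if z is None else (z-o[2])/r[2]
    return o+r*s
def cloud(ci,dep,m):
    v,u=np.nonzero(m&(dep>0));d=dep[v,u]
    P=np.c_[(u-ci['cx'])/ci['fx']*d,(v-ci['cy'])/ci['fy']*d,d]
    return (P-np.array(ci['t']))@np.array(ci['R'])
E
python3 - <<'E'
from h import *
np.set_printoptions(precision=1,suppress=True)
ims=[]
for c in ['scene','top']:
    p,d=capture(c);ci=camera_info(c);np.savez(c,p=p,d=d);ims.append(p)
    print(c,'cam at',-np.array(ci['R']).T@np.array(ci['t']))
    for q in ['scale','stand','blue_pail','green_pail','ware_board','jar']:
        for r in masks_of(c,q)[:2]:
            P=cloud(ci,d,r['mask']); 
            if len(P): print(q,round(r['conf'],2),r['uv'],len(P),'lo',np.percentile(P,2,0),'hi',np.percentile(P,98,0),'med',np.median(P,0))
    for q in ['scale','hook_seat','fork_rest','blue_pail_bail_top','board_free','ware_board','blue_pail','green_pail','jar','stand']:
        for r in pinpoint(c,q)[:2]: 
            u,v=map(int,np.round(r['uv']));print(' pin',q,round(r['conf'],2),r['uv'],pt(c,ci,r['uv'],d[min(v,419),min(u,559)]) )
cv2.imwrite('pics/a.png',cv2.cvtColor(ims[0],cv2.COLOR_RGB2BGR))
cv2.imwrite('pics/b.png',cv2.cvtColor(ims[1],cv2.COLOR_RGB2BGR))
E
```

```text
pics
scene cam at [1303.4   68.8  757.8]
scale 0.79 [389.1, 193.6] 817 lo [180.5 212.2   1.3] hi [508.6 360.5 215.7] med [490.3 272.9 203.3]
stand 0.88 [376.8, 257.2] 2717 lo [449.5 194.    7.6] hi [590.  325.2 205. ] med [548.2 247.6  14. ]
blue_pail 0.76 [278.3, 231.1] 1598 lo [410.7 -24.1   2.2] hi [510.4  75.8 109.8] med [481.9  27.2  67.7]
green_pail 0.63 [245.6, 282.1] 2109 lo [582.7 -90.9   1.4] hi [680.1   1.2 112.9] med [653.7 -41.5  68.2]
ware_board 0.45 [148.8, 229.4] 619 lo [ 452.9 -322.9   24.9] hi [ 496.4 -279.1   95.6] med [ 487.  -297.8   68.6]
 pin scale 0.96 [388.7, 189.0] [494.8 270.9 207.6]
 pin blue_pail_bail_top 0.51 [277.0, 210.4] [474.   19.7 127.3]
 pin board_free 0.91 [135.1, 274.0] [ 590.6 -312.2   20.7]
 pin board_free 0.23 [387.0, 184.5] [487.1 267.4 214.5]
 pin ware_board 0.69 [143.5, 268.0] [ 567.7 -299.4   18.2]
 pin ware_board 0.34 [272.2, 224.7] [464.6   6.5  75.2]
 pin blue_pail 0.9 [279.5, 244.8] [508.4  26.2  47.9]
 pin green_pail 0.83 [247.3, 293.6] [681.8 -34.5  63.1]
 pin green_pail 0.46 [142.8, 266.1] [1303.4   68.8  757.8]
 pin jar 0.76 [153.
[... 934 characters left out ...]
38.3] [473.3 270.3  52.1]
 pin fork_rest 0.56 [180.7, 227.5] [478.7 281.6 171.8]
 pin fork_rest 0.36 [178.3, 221.6] [483.9 278.5 216.8]
 pin blue_pail_bail_top 0.7 [284.1, 231.6] [488.2  22.5  68.7]
 pin blue_pail_bail_top 0.37 [398.2, 214.7] [ 546.  -301.7   20.4]
 pin board_free 0.81 [403.6, 200.0] [ 589.4 -319.8   19.2]
 pin board_free 0.23 [180.4, 222.6] [481.9 273.9 214.4]
 pin ware_board 0.6 [396.3, 217.2] [ 539.  -296.2   19.4]
 pin blue_pail 0.83 [283.8, 246.0] [448.4  23.5  70.2]
 pin green_pail 0.8 [307.0, 184.6] [618.9 -41.   75.3]
 pin jar 0.82 [399.9, 240.0] [ 459.8 -284.7   93.7]
 pin jar 0.51 [196.9, 241.7] [471.3 268.3  10.2]
 pin stand 0.59 [198.3, 237.5] [446.6 230.6 207.2]
```

View pics/a.png

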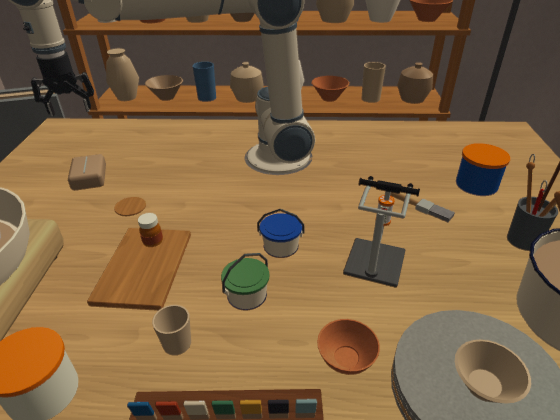

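View pics/b.png

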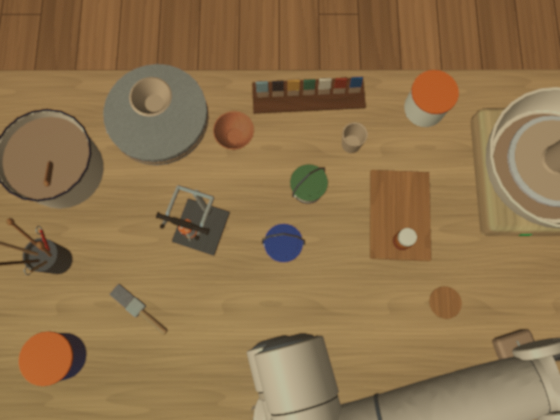

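The scene view shows the scale on its stand (388,189), the blue pail (280,233), the green pail (246,282), and the board (145,265) with the jar at (150,230). The fork opens toward the robot. Next I'll fit axes from the clouds.

```bash
python3 - <<'E'
from h import *
np.set_printoptions(precision=1,suppress=True)
def line(P):
    c=P.mean(0);w,V=np.linalg.eigh(np.cov((P-c)[:,:2].T));a=V[:,1];s=(P-c)[:,:2]@a
    return c,np.degrees(np.arctan2(a[1],a[0]))%180,c[:2]+a*(s.max()+s.min())/2,s.max()-s.min()
for c in ['top','scene']:
    z=np.load(c+'.npz');p,d=z['p'].astype(int),z['d'];ci=camera_info(c);full=np.ones(d.shape,bool)
    v,u=np.nonzero(d>0);W=cloud(ci,d,full);col=p[v,u]
    dark=col.max(1)<60
    def box(x0,x1,y0,y1,z0,z1):return (W[:,0]>x0)&(W[:,0]<x1)&(W[:,1]>y0)&(W[:,1]<y1)&(W[:,2]>z0)&(W[:,2]<z1)
    b=box(400,580,180,360,190,240)
    P=W[b&dark];print(c,'bar',len(P),*line(P))
    P=W[b&~dark&(W[:,2]<225)];print('prongs',len(P),P.min(0),P.max(0))
    # crossbar/post
    P=W[box(520,600,180,360,150,215)];
    if len(P)>5:print('crossbar',len(P),*line(P))
    P=W[box(400,700,150,360,6,30)]
    h=cv2.minAreaRect(P[:,:2].astype(np.float32));print('standbase',h)
    P=W[box(390,530,-50,100,85,140)];print('bluebail',len(P),*line(P),P[:,2].max())
    t=box(390,530,-50,100,60,85)&(col[:,2]>col[:,0]*1.8);P=W[t];print('bluelid',cv2.minEnclosingCircle(P[:,:2].astype(np.float32)),np.median(P[:,2]))
    P=W[box(560,700,-120,30,85,140)];print('greenbail',len(P),*line(P),P[:,2].max())
    P=W[box(380,720,-420,-200,13,24)];print('board',cv2.minAreaRect(P[:,:2].astype(np.float32)),P[:,2].mean())
    P=W[box(420,520,-340,-260,82,110)];print('jarcap',P.mean(0))
E
```

```text
top bar 224 [477.3 260.4 213. ] 70.8936621136284 [480.1 268.5] 131.02112079277734
prongs 626 [439.9 196.5 192. ] [579.4 334.6 218.1]
crossbar 323 [552.6 252.5 198.2] 85.95562437865037 [552.6 251.7] 110.82797405592933
standbase ((551.3230590820312, 255.6154022216797), (207.93865966796875, 297.2013854980469), 89.94801330566406)
bluebail 99 [467.2  24.7 114.4] 88.91076418263698 [467.2  24.2] 109.27312046682908 132.96748394553433
bluelid ((459.0593566894531, 25.513856887817383), 48.7647819519043) 70.29299362946358
greenbail 89 [626.6 -40.  115.4] 128.72657456506255 [629.4 -43.4] 108.58913527901129 135.91217045564534
board ((549.0883178710938, -309.30609130859375), (170.55870056152344, 262.7822570800781), 87.60708618164062) 19.321165692712825
jarcap [ 467.5 -304.8   93.9]
scene bar 435 [486.9 272.1 209.8] 71.80661338091748 [486.5 271.1] 131.54395206943937
prongs 520 [446.5 198.2 190.6] [579.7 334.1 216.4]
crossbar 489 [562.  250.7 192.3] 85.72263152686203 [562.1 252.9] 110.82366680976017
standbase ((517.1781616210938, 260.31744384765625), (130.053466796875, 137.55108642578125), 71.65650939941406)
bluebail 126 [470.2  27.6 111.8] 88.90822658329462 [470.2  25.9] 108.99253208940053 130.60730667026667
bluelid ((460.20916748046875, 26.91607093811035), 54.09849166870117) 69.68731138222087
greenbail 157 [637.  -46.6 113. ] 128.76341507673033 [633.9 -42.7] 107.38262678187081 132.49943345100326
board ((549.90087890625, -306.778564453125), (171.3187713623047, 263.8486022949219), 87.20962524414062) 18.804401152714718
jarcap [ 475. -302.   92.]
```

```bash
python3 - <<'E'
from h import *
np.set_printoptions(precision=3,suppress=True)
s=observe();R=np.array(s['eef_rot']);t=np.array(s['tool_pos']);print(R,t,s['opening'])
ci=camera_info('wrist');Rc=np.array(ci['R']);o=-Rc.T@np.array(ci['t']);print('cam in tool',R.T@(o-t),'axes in tool',R.T@Rc.T,{k:ci[k] for k in('fx','fy','cx','cy')})
E
python3 -m handwheel '[[[0,0,0,0,0,0,0],[0,0,0,0,0,0,0],[0,0,0,0,0,0,0],[0,0,0,0,0,0,0],[0,0,0,0,0,0,0],[0,0,0,0,0,0,0],[0,0,0,0,0,0,0],[0,0,0,0,0,0,0],[0,0,0,0,0,0,0],[0,0,0,0,0,0,0]]]' 60
```

```text
[[ 0.949  0.316  0.   ]
 [ 0.316 -0.949  0.   ]
 [ 0.    -0.    -1.   ]] [ 189.762 -569.226  242.27 ] 85.29787405906393
cam in tool [  78.301   -0.829 -132.313] axes in tool [[ 0.001 -0.952 -0.306]
 [ 1.     0.001  0.   ]
 [-0.    -0.306  0.952]] {'fx': 325.19226210127806, 'fy': 325.19226210127806, 'cx': 281.83408175204903, 'cy': 210.60392158582715}
time: 2.53
tool_pos: [189.8, -569.2, 242.3]
eef_rot: [[0.949, 0.316, 0.0], [0.316, -0.949, 0.0], [0.0, -0.0, -1.0]]
force: [-0.7, -0.9, -0.4]
opening: 42.8
finger_force: 0.0
```

```bash
python3 -m handwheel '[[[0,0,0,-35,0,0,0],[0,0,0,-35,0,0,0],[0,28,-25,0,0,0,0],[0,28,-25,0,0,0,0],[0,28,-25,0,0,0,0],[0,28,-25,0,0,0,0],[0,28,-25,0,0,0,0],[0,28,-25,0,0,0,0],[0,28,-25,0,0,0,0],[0,28,-25,0,0,0,0]]]'
python3 -m handwheel '[[[0,27,-24.5,0,0,0,0],[0,27,-24.5,0,0,0,0],[0,27,-24.5,0,0,0,0],[0,27,-24.5,0,0,0,0],[0,27,-24.5,0,0,0,0],[0,12,-34,0,0,0,0],[0,12,-34,0,0,0,0],[0,12,-34,0,0,0,0],[0,12,-34,0,0,0,0],[0,12,-34,0,0,0,0]]]'
python3 -m handwheel '[[[0,12,-34,0,0,0,0],[0,12,-34,0,0,0,0],[0,12,-34,0,0,0,0],[0,12,-34,0,0,0,0],[0,12,-34,0,0,0,0],[0,12,-34,0,0,0,0],[0,12,-34,0,0,0,0],[0,12,-34,0,0,0,0],[0,12,-34,0,0,0,0],[0,0,0,0,0,0,0]]]'
python3 -m handwheel '[[[0,0,0,0,0,0,-0.116],[0,0,0,0,0,0,-0.116],[0,0,0,0,0,0,-0.116],[0,0,0,0,0,0,-0.116],[0,0,0,0,0,0,-0.116],[0,0,0,0,0,0,-0.116],[0,0,0,20,0,0,-0.116],[0,0,0,25,0,0,-0.116],[0,0,0,25,0,0,0],[0,0,0,0,0,0,0]]]'
python3 - <<'E'
from h import *
p,d=capture('wrist');cv2.imwrite('pics/c.png',cv2.cvtColor(p,cv2.COLOR_RGB2BGR))
for q in ['scale','hook_seat','fork_rest']:print(q,pinpoint('wrist',q)[:2])
E
```

```text
time: 3.37
tool_pos: [339.4, -307.0, 312.5]
eef_rot: [[0.949, 0.316, 0.001], [0.316, -0.949, -0.0], [0.0, 0.001, -1.0]]
force: [0.6, 0.1, -0.0]
opening: 42.3
finger_force: 0.0
time: 4.2
tool_pos: [431.1, 32.3, 312.6]
eef_rot: [[0.949, 0.316, 0.001], [0.316, -0.949, 0.0], [0.001, 0.0, -1.0]]
force: [0.3, 0.6, -0.3]
opening: 42.9
finger_force: 0.0
time: 5.03
tool_pos: [436.1, 360.2, 309.9]
eef_rot: [[0.947, 0.321, -0.003], [0.321, -0.947, 0.0], [-0.003, -0.001, -1.0]]
force: [0.0, 0.6, 0.1]
opening: 42.7
finger_force: 0.0
time: 5.87
tool_pos: [435.8, 353.7, 236.1]
eef_rot: [[0.316, 0.949, -0.008], [0.949, -0.316, -0.005], [-0.008, -0.005, -1.0]]
force: [-0.6, -0.1, -2.0]
opening: 42.5
finger_force: 0.0
scale []
hook_seat [{'uv': [346.8, 242.3], 'conf': 0.53}]
fork_rest []
```

View pics/c.png

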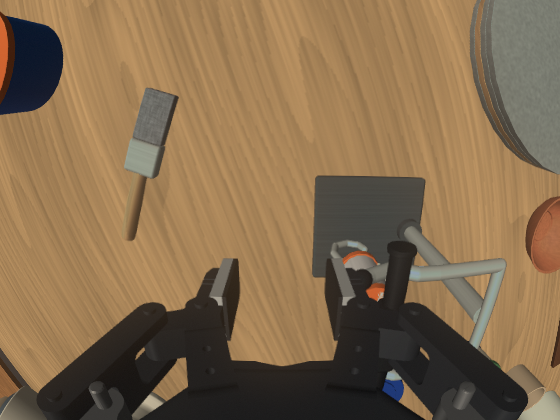

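```bash
python3 - <<'E'
import cv2
p=cv2.imread('pics/c.png');cv2.imwrite('pics/d.png',cv2.resize(p[220:320,310:440],None,fx=6,fy=6,interpolation=cv2.INTER_CUBIC))
p=cv2.imread('pics/a.png')
E
```

```text
(no output)
```

View pics/d.png

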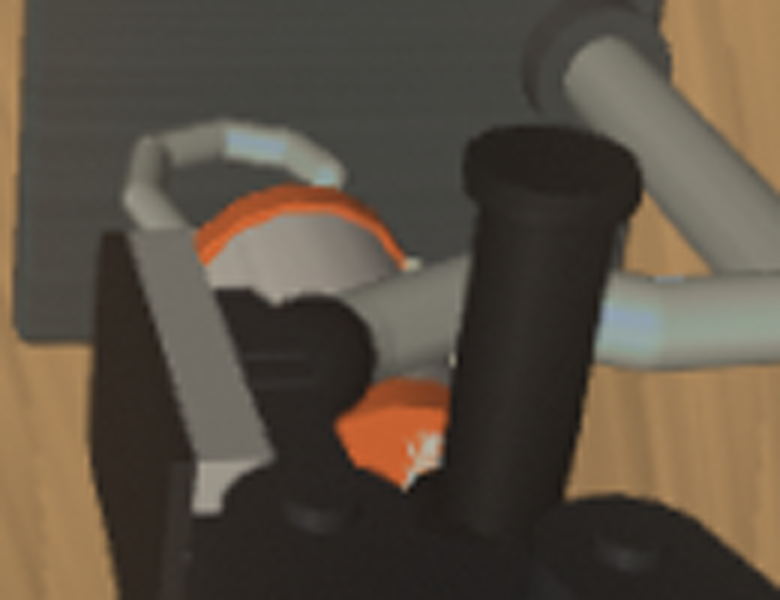

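The hook's back bows to the left (135,190 in the crop) and its tip is at the right (340,180). So the mouth opens toward the stand's post, which is the tool's +y. I'll move over the grip now.

```bash
python3 -m handwheel '[[[0,0,0,-25,0,0,0],[0,-16,18,0,0,0,0],[0,-16,18,0,0,0,0],[0,-16,18,0,0,0,0],[0,-16,18,0,0,0,0],[0,0,0,0,0,0,0],[0,0,0,0,0,0,0],[0,0,0,0,0,0,0],[0,0,0,0,0,0,0],[0,0,0,0,0,0,0]]]'
python3 - <<'E'
from h import *
p,d=capture('wrist');cv2.imwrite('pics/e.png',cv2.cvtColor(p,cv2.COLOR_RGB2BGR))
E
```

```text
time: 6.9
tool_pos: [484.9, 272.4, 267.8]
eef_rot: [[0.314, 0.949, 0.001], [0.949, -0.314, 0.001], [0.001, 0.0, -1.0]]
force: [-0.3, -0.0, -1.8]
opening: 42.7
finger_force: 0.0
```

View pics/e.png

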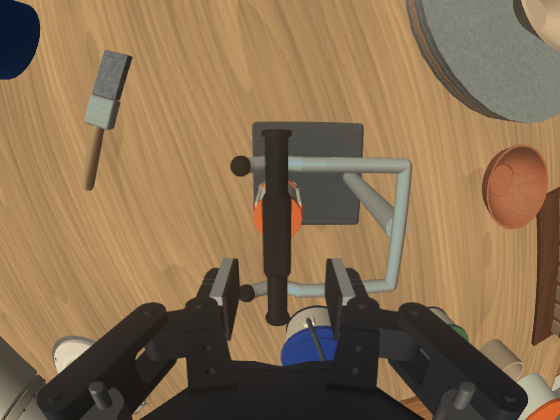

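The bar lies centred between the fingers (grip about (277,235), fork opening to the left), about 3 mm toward tool −y. I'll correct that, descend and grip.

```bash
python3 -m handwheel '[[[0,0,-3,15,0,0,0],[0,0,0,15,0,0,0],[0,0,0,15,0,0,0],[0,0,0,15,0,0,0],[0,0,0,10,0,0,0],[0,0,0,0,0,0,0],[0,0,0,0,0,0,0],[-0.3,0,0,0,0,0,0],[-0.6,0,0,0,0,0,0],[-1,0,0,0,0,0,0]]]' 60
python3 -m handwheel '[[[-1,0,0,0,0,0,0],[-1,0,0,0,0,0,0],[-1,0,0,0,0,0,0],[-1,0,0,0,0,0,0],[-1,0,0,0,0,0,0],[-1,0,0,0,0,0,0],[-1,0,0,-2,0,0,0],[-1,0,0,-4,0,0,0],[-1,0,0,-6,0,0,0],[-1,0,0,0,0,0,0]]]' 80
```

```text
time: 7.78
tool_pos: [482.2, 273.0, 199.1]
eef_rot: [[0.315, 0.949, 0.001], [0.949, -0.315, 0.002], [0.002, 0.0, -1.0]]
force: [-4.5, 0.3, 3.8]
opening: 16.9
finger_force: 61.5
time: 8.62
tool_pos: [483.0, 272.4, 210.5]
eef_rot: [[0.316, 0.949, 0.002], [0.949, -0.316, 0.0], [0.001, 0.002, -1.0]]
force: [0.0, 0.5, -0.9]
opening: 16.4
finger_force: 79.2
```

```bash
python3 -m handwheel '[[[-1,0,0,-20,0,0,0],[-1,0,0,-20,0,0,0],[-1,0,-20,0,0,0,0],[-1,0,-30,0,0,0,0],[-1,0,-35,0,0,0,0],[-1,0,-35,0,0,0,0],[-1,-25,10,0,0,0,0],[-1,-30,15,0,0,0,0],[-1,-33,15,0,0,0,0],[-1,-33,15,0,0,0,0]]]'
python3 -m handwheel '[[[-1,-33,15,0,0,0,0],[-1,-33,15,0,0,0,0],[-1,-33,15,0,0,0,0],[-1,-25,15,0,0,0,0],[-1,-15,5,0,0,0,0],[-1,0,0,0,0,0,-0.076],[-1,0,0,0,0,0,-0.076],[-1,0,0,0,0,0,-0.076],[-1,0,0,0,0,0,-0.076],[-1,0,0,0,0,0,0]]]'
python3 - <<'E'
from h import *
np.set_printoptions(precision=1,suppress=True)
ims={}
for c in ['scene','top']:
    p,d=capture(c);ci=camera_info(c);ims[c]=p
    W=cloud(ci,d,np.ones(d.shape,bool))
    for zl in (105,118,124):
        P=W[(abs(W[:,0]-468)<45)&(abs(W[:,1]-25)<40)&(W[:,2]>zl)&(W[:,2]<136)]
        if len(P):print(c,zl,len(P),P.mean(0),P.min(0),P.max(0))
    for q in ['hook_seat','blue_pail_bail_top']:
        for r in pinpoint(c,q)[:2]:print(q,r['conf'],r['uv'],[pt(c,ci,r['uv'],z=z) for z in (102,127.5)])
a=ims['scene'][130:290,190:390];b=ims['top'][190:310,210:360]
cv2.imwrite('pics/f.png',cv2.cvtColor(cv2.resize(a,None,fx=3.7,fy=3.7,interpolation=cv2.INTER_CUBIC),cv2.COLOR_RGB2BGR))
s=observe();print(s['tool_pos'],s['eef_rot'][0])
E
```

```text
time: 9.45
tool_pos: [382.2, 177.3, 249.3]
eef_rot: [[0.313, 0.95, 0.001], [0.95, -0.313, -0.0], [0.0, 0.001, -1.0]]
force: [1.0, -0.1, -1.7]
opening: 16.5
finger_force: 79.4
time: 10.28
tool_pos: [400.5, 25.5, 249.3]
eef_rot: [[0.015, 1.0, 0.0], [1.0, -0.015, -0.0], [-0.0, 0.0, -1.0]]
force: [0.8, 0.2, -2.2]
opening: 16.7
finger_force: 79.4
scene 105 81 [471.6  25.9 119.9] [466.4 -12.5 106.8] [475.9  63.  132.3]
scene 118 49 [472.1  27.1 124. ] [467.4   2.4 118.1] [475.9  50.9 132.3]
scene 124 23 [472.6  25.9 127.2] [467.4  12.2 124.1] [475.9  41.4 132.3]
hook_seat 0.45 [279.5, 202.4] [array([406.9,  22.6, 102. ]), array([441.7,  24.4, 127.5])]
blue_pail_bail_top 0.47 [277.9, 212.2] [array([448.1,  20.4, 102. ]), array([481.4,  22.2, 127.5])]
[400.4  25.8 249.3] [0. 1. 0.]
```

View pics/f.png

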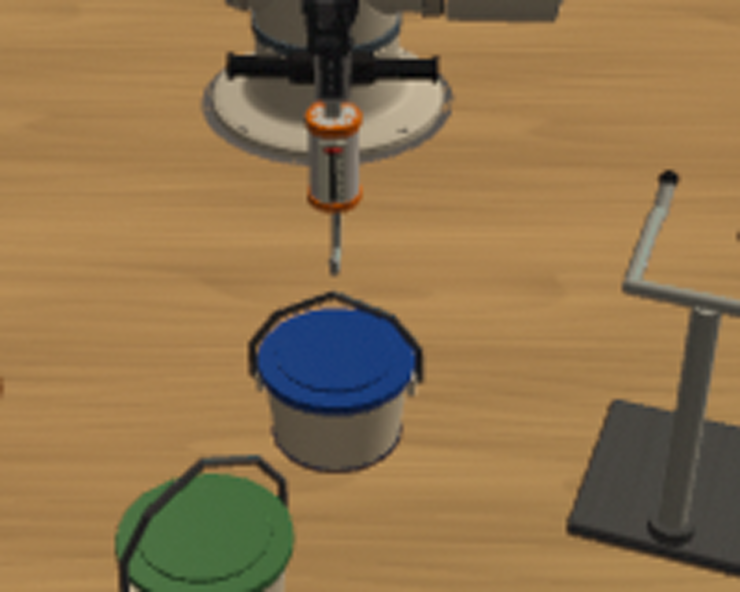

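```bash
python3 -m handwheel '[[[-1,0,0,4.3,0,0,0],[-1,0,15,0,0,0,0],[-1,0,15,0,0,0,0],[-1,0,15,0,0,0,0],[-1,0,10,0,0,0,0],[-1,0,8,0,0,0,0],[-1,0,7,0,0,0,0],[-1,0,0,0,0,0,0],[-1,0,0,0,0,0,0],[-1,0,0,0,0,0,0]]]'
python3 - <<'E'
from h import *
p,d=capture('scene')
a=p[150:270,210:350]
cv2.imwrite('pics/g.png',cv2.cvtColor(cv2.resize(a,None,fx=5,fy=5,interpolation=cv2.INTER_CUBIC),cv2.COLOR_RGB2BGR))
E
```

```text
time: 11.42
tool_pos: [470.1, 24.6, 245.0]
eef_rot: [[0.017, 1.0, -0.0], [1.0, -0.017, 0.0], [0.0, -0.0, -1.0]]
force: [0.1, -0.4, -2.4]
opening: 16.8
finger_force: 79.4
```

View pics/g.png

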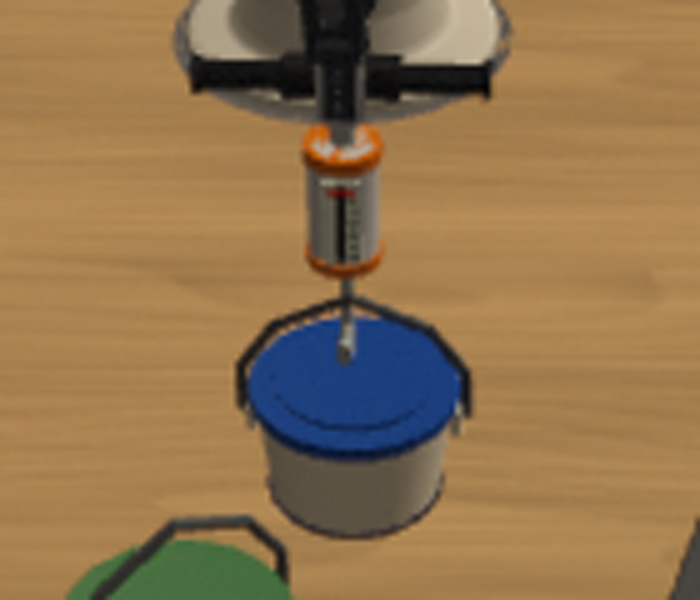

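The hook tip (345,350) is in front of the bail, and the wire at (345,298) lies in the mouth. I'll lift gently.

```bash
python3 -m handwheel '[[[-1,0,0,-6,0,0,0],[-1,0,0,-6,0,0,0],[-1,0,0,-6,0,0,0],[-1,0,0,-4,0,0,0],[-1,0,0,-3,0,0,0],[-1,0,0,-3,0,0,0],[-1,0,0,-2,0,0,0],[-1,0,0,-2,0,0,0],[-1,0,0,-2,0,0,0],[-1,0,0,0,0,0,0]]]'
python3 -m handwheel '[[[-1,0,0,-2,0,0,0],[-1,0,0,-2,0,0,0],[-1,0,0,-2,0,0,0],[-1,0,0,-2,0,0,0],[-1,0,0,-2,0,0,0],[-1,0,0,-2,0,0,0],[-1,0,0,-2,0,0,0],[-1,0,0,-2,0,0,0],[-1,0,0,-2,0,0,0],[-1,0,0,-2,0,0,0]]]'
python3 -m handwheel '[[[-1,0,0,-3,0,0,0],[-1,0,0,-4,0,0,0],[-1,0,0,-5,0,0,0],[-1,0,0,-5,0,0,0],[-1,0,0,-5,0,0,0],[-1,0,0,-4,0,0,0],[-1,0,0,-2,0,0,0],[-1,0,0,0,0,0,0],[-1,0,0,0,0,0,0],[-1,0,0,0,0,0,0]]]'
```

```text
time: 12.3
tool_pos: [470.3, 24.6, 278.7]
eef_rot: [[0.017, 1.0, -0.001], [1.0, -0.017, 0.0], [0.0, -0.001, -1.0]]
force: [0.0, 0.1, -6.3]
opening: 16.5
finger_force: 78.8
time: 13.13
tool_pos: [470.3, 24.6, 299.2]
eef_rot: [[0.017, 1.0, -0.0], [1.0, -0.017, 0.0], [0.0, -0.0, -1.0]]
force: [0.2, -0.5, -7.2]
opening: 16.7
finger_force: 78.6
time: 13.97
tool_pos: [470.4, 24.6, 326.6]
eef_rot: [[0.017, 1.0, -0.001], [1.0, -0.017, 0.0], [0.0, -0.001, -1.0]]
force: [0.8, -0.1, -8.5]
opening: 16.5
finger_force: 78.6
```

```bash
for i in 1 2 3; do python3 -m handwheel '[[[-1,0,0,0,0,0,0],[-1,0,0,0,0,0,0],[-1,0,0,0,0,0,0],[-1,0,0,0,0,0,0],[-1,0,0,0,0,0,0],[-1,0,0,0,0,0,0],[-1,0,0,0,0,0,0],[-1,0,0,0,0,0,0],[-1,0,0,0,0,0,0],[-1,0,0,0,0,0,0]]]' | grep -E "time|force"; done
python3 - <<'E'
from h import *
np.set_printoptions(precision=1,suppress=True)
p,d=capture('scene');ci=camera_info('scene')
a=p[130:270,200:360]
cv2.imwrite('pics/i.png',cv2.cvtColor(cv2.resize(a,None,fx=4.2,fy=4.2,interpolation=cv2.INTER_CUBIC),cv2.COLOR_RGB2BGR))
W=cloud(ci,d,np.ones(d.shape,bool));v,u=np.nonzero(d>0);c=p[v,u].astype(int)
m=(c[:,2]>c[:,0]*1.8)&(abs(W[:,0]-460)<80)&(abs(W[:,1]-25)<80)&(W[:,2]>60)
P=W[m];print(len(P),P.mean(0),P.min(0),P.max(0));A=np.c_[P[:,:2]-P[:,:2].mean(0),np.ones(len(P))];print('slopes',np.linalg.lstsq(A,P[:,2],rcond=None)[0]*[1000,1000,1])
E
```

```text
time: 14.8
force: [0.2, -0.3, -7.3]
finger_force: 78.6
time: 15.63
force: [-0.2, -0.5, -7.3]
finger_force: 78.6
time: 16.47
force: [0.1, -0.2, -7.2]
finger_force: 78.6
892 [477.8  23.3 112.5] [416.7 -29.1 103.5] [523.8  75.2 119.1]
slopes [ 50.8 -30.9 112.5]
```

View pics/i.png

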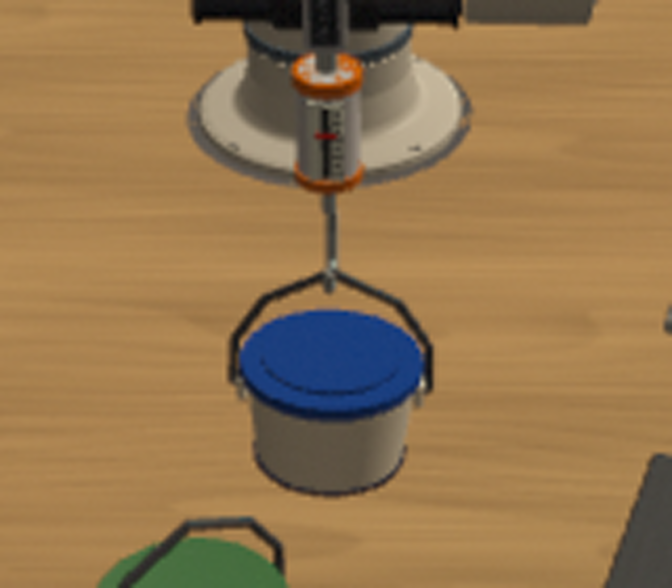

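The pail hangs level and clear, with the pointer settled (red mark at (325,135)). The load is about 5.5 N. I'll carry it to the board.

```bash
python3 -m handwheel '[[[-1,-3,1,-5,0,0,0],[-1,-6,2,-10,0,0,0],[-1,-10,2,-10,0,0,0],[-1,-14,2,-10,0,0,0],[-1,-16,2,-10,0,0,0],[-1,-18,2,-5,0,0,0],[-1,-18,2,0,0,0,0],[-1,-18,2,0,0,0,0],[-1,-18,2,0,0,0,0],[-1,-18,3,0,0,0,0]]]'
python3 -m handwheel '[[[-1,-18,4,0,0,0,0],[-1,-18,8,0,0,0,0],[-1,-16,10,0,0,0,0],[-1,-16,10,0,0,0,0],[-1,-16,10,0,0,0,0],[-1,-16,10,0,0,0,0],[-1,-16,10,0,0,0,0],[-1,-16,10,0,0,0,0],[-1,-12,7,0,0,0,0],[-1,-10,6,0,0,0,0]]]'
python3 -m handwheel '[[[-1,-10,5,0,0,0,0],[-1,-9,5,0,0,0,0],[-1,-8,4,0,0,0,0],[-1,-6,3,0,0,0,0],[-1,-4,2,0,0,0,0],[-1,-3,1,0,0,0,0],[-1,-1,0,0,0,0,0],[-1,0,0,0,0,0,0],[-1,0,0,0,0,0,0],[-1,0,0,0,0,0,0]]]'
python3 -m handwheel '[[[-1,0,0,0,0,0,0],[-1,0,0,0,0,0,0],[-1,0,0,0,0,0,0],[-1,0,0,0,0,0,0],[-1,0,0,0,0,0,0],[-1,0,0,0,0,0,0],[-1,0,0,0,0,0,0],[-1,0,0,0,0,0,0],[-1,0,0,0,0,0,0],[-1,0,0,0,0,0,0]]]'
cat > look.py <<'E'
from h import *
np.set_printoptions(precision=1,suppress=True)
for cam in ['scene','top']:
    p,d=capture(cam);ci=camera_info(cam)
    W=cloud(ci,d,np.ones(d.shape,bool));v,u=np.nonzero(d>0);c=p[v,u].astype(int)
    m=(c[:,2]>c[:,0]*1.8)&(abs(W[:,0]-590)<90)&(abs(W[:,1]+311)<90)&(W[:,2]>60)&(W[:,2]<190)
    P=W[m]
    if len(P)>50:
        A=np.c_[P[:,:2]-P[:,:2].mean(0),np.ones(len(P))]
        print(cam,len(P),P.mean(0),P.min(0),P.max(0),cv2.minEnclosingCircle(P[:,:2].astype(np.float32)),'slopes',np.linalg.lstsq(A,P[:,2],rcond=None)[0][:2]*1000)
    P=W[(abs(W[:,0]-550)<180)&(abs(W[:,1]+308)<110)&(W[:,2]>12)&(W[:,2]<26)];print('board',cv2.minAreaRect(P[:,:2].astype(np.float32)))
    np.savez(cam,p=p,d=d)
E
python3 look.py
```

```text
time: 17.35
tool_pos: [488.0, -115.9, 377.6]
eef_rot: [[0.017, 1.0, 0.001], [1.0, -0.017, -0.0], [-0.0, 0.001, -1.0]]
force: [-0.2, -0.6, -8.2]
opening: 16.4
finger_force: 78.6
time: 18.18
tool_pos: [570.9, -271.7, 376.3]
eef_rot: [[0.018, 1.0, -0.001], [1.0, -0.018, 0.0], [0.0, -0.001, -1.0]]
force: [-0.6, 0.1, -7.3]
opening: 16.3
finger_force: 78.6
time: 19.02
tool_pos: [589.6, -311.1, 377.4]
eef_rot: [[0.017, 1.0, 0.0], [1.0, -0.017, -0.0], [-0.0, 0.0, -1.0]]
force: [-0.1, 0.4, -8.0]
opening: 16.3
finger_force: 78.6
time: 19.85
tool_pos: [589.7, -311.5, 376.9]
eef_rot: [[0.017, 1.0, -0.0], [1.0, -0.017, 0.0], [0.0, -0.0, -1.0]]
force: [-0.4, -0.2, -7.5]
opening: 16.6
finger_force: 78.6
scene 1134 [ 598.4 -310.6  162.4] [ 537.  -366.6  153.6] [ 643.1 -257.6  186.7] ((589.4114379882812, -311.72967529296875), 55.04567337036133) slopes [40.  -7.6]
board ((550.4464721679688, -306.4078063964844), (171.14486694335938, 263.6675109863281), 87.44852447509766)
top 111 [ 595.8 -276.4  161.8] [ 565.9 -292.2  153.5] [ 631.5 -264.6  168. ] ((598.7028198242188, -280.60882568359375), 34.3986701965332) slopes [ 26.7 -89.7]
board ((573.7767333984375, -266.74310302734375), (88.10381317138672, 215.4154510498047), 85.91180419921875)
```

```bash
python3 -m handwheel '[[[-1,0,0,3,0,0,0],[-1,0,0,6,0,0,0],[-1,0,0,8,0,0,0],[-1,0,0,8,0,0,0],[-1,0,0,8,0,0,0],[-1,0,0,8,0,0,0],[-1,0,0,7,0,0,0],[-1,0,0,6,0,0,0],[-1,0,0,4,0,0,0],[-1,0,0,2,0,0,0]]]'
python3 -m handwheel '[[[-1,0,0,2,0,0,0],[-1,0,0,2,0,0,0],[-1,0,0,2,0,0,0],[-1,0,0,2,0,0,0],[-1,0,0,2,0,0,0],[-1,0,0,2,0,0,0],[-1,0,0,2,0,0,0],[-1,0,0,2,0,0,0],[-1,0,0,2,0,0,0],[-1,0,0,2,0,0,0]]]'
python3 -m handwheel '[[[-1,0,0,2,0,0,0],[-1,0,0,2,0,0,0],[-1,0,0,2,0,0,0],[-1,0,0,2,0,0,0],[-1,0,0,2,0,0,0],[-1,0,0,2,0,0,0],[-1,0,0,0,0,0,0],[-1,0,0,0,0,0,0],[-1,0,0,0,0,0,0],[-1,0,0,0,0,0,0]]]'
python3 look.py
```

```text
time: 20.78
tool_pos: [589.6, -311.4, 316.0]
eef_rot: [[0.017, 1.0, -0.001], [1.0, -0.017, 0.001], [0.001, -0.001, -1.0]]
force: [-0.5, -0.4, -7.9]
opening: 16.8
finger_force: 78.6
time: 21.62
tool_pos: [589.7, -311.7, 297.2]
eef_rot: [[0.017, 1.0, 0.001], [1.0, -0.017, -0.001], [-0.001, 0.001, -1.0]]
force: [-0.4, -1.0, -5.2]
opening: 16.6
finger_force: 78.8
time: 22.45
tool_pos: [589.8, -311.5, 285.3]
eef_rot: [[0.017, 1.0, 0.0], [1.0, -0.017, -0.0], [-0.0, 0.0, -1.0]]
force: [-0.5, -0.1, -1.3]
opening: 16.3
finger_force: 79.4
scene 1191 [ 601.9 -311.3   87.7] [ 542.9 -366.    78.6] [ 649.2 -259.2  131.8] ((595.220458984375, -313.0354309082031), 54.69691467285156) slopes [-28.3  13.1]
board ((550.3694458007812, -306.86346435546875), (171.81553649902344, 262.9847717285156), 87.28655242919922)
board ((574.1176147460938, -309.2225341796875), (168.12957763671875, 208.35043334960938), 87.47004699707031)
```

```bash
python3 -m handwheel '[[[-1,0,0,4,0,0,0],[-1,0,0,4,0,0,0],[-1,0,0,4,0,0,0],[-1,0,0,4,0,0,0],[-1,0,0,4,0,0,0],[-1,0,0,2,0,0,0],[-1,0,0,0,0,0,0],[-1,0,0,0,0,0,0],[-1,0,-2,0,0,0,0],[-1,0,-2,0,0,0,0]]]'
python3 -m handwheel '[[[-1,0,-3,0,0,0,0],[-1,0,-4,0,0,0,0],[-1,0,-5,0,0,0,0],[-1,0,-6,0,0,0,0],[-1,0,-6,0,0,0,0],[-1,0,-8,0,0,0,0],[-1,0,-8,0,0,0,0],[-1,0,-8,0,0,0,0],[-1,0,-8,0,0,0,0],[-1,0,0,0,0,0,0]]]'
python3 look.py
python3 - <<'E'
import numpy as np,cv2
p=np.load('scene.npz')['p'][140:320,60:260]
cv2.imwrite('pics/j.png',cv2.cvtColor(cv2.resize(p,None,fx=3.3,fy=3.3,interpolation=cv2.INTER_CUBIC),cv2.COLOR_RGB2BGR))
E
```

```text
time: 23.38
tool_pos: [585.7, -311.5, 263.3]
eef_rot: [[0.017, 1.0, 0.001], [1.0, -0.017, -0.0], [-0.0, 0.001, -1.0]]
force: [-0.3, -0.7, -1.8]
opening: 16.9
finger_force: 79.4
time: 24.22
tool_pos: [528.3, -310.7, 263.7]
eef_rot: [[0.018, 1.0, 0.0], [1.0, -0.018, -0.001], [-0.001, 0.0, -1.0]]
force: [-0.0, -0.2, -0.9]
opening: 16.8
finger_force: 79.4
scene 1188 [ 602.2 -311.3   87.7] [ 542.8 -364.7   78.4] [ 649.  -258.8  130.8] ((595.3052368164062, -312.6430969238281), 54.61943435668945) slopes [-28.3  10.6]
board ((550.27783203125, -306.7684326171875), (171.73838806152344, 263.46661376953125), 87.14421844482422)
top 363 [ 606.4 -296.4   88.1] [ 554.6 -341.1   80.5] [ 640.9 -266.1   95.9] ((596.0718383789062, -310.8033447265625), 49.3787956237793) slopes [-20.5 -41.7]
board ((548.70263671875, -308.13873291015625), (170.16751098632812, 260.4067077636719), 87.44728088378906)
```

View pics/j.png

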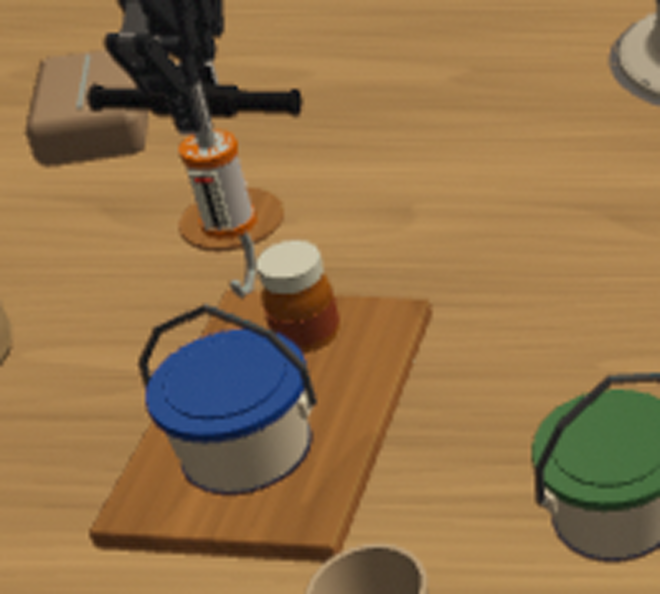

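```bash
python3 -m handwheel '[[[-1,0,0,-25,0,0,0],[-1,0,0,-25,0,0,0],[-1,10,0,-15,0,0,0],[-1,25,-7,0,0,0,0],[-1,31,-9,0,0,0,0],[-1,31,-9,0,0,0,0],[-1,31,-9,0,0,0,0],[-1,31,-9,0,0,0,0],[-1,31,-9,0,0,0,0],[-1,31,-9,0,0,0,0]]]'
python3 -m handwheel '[[[-1,33,-9.6,0,0,0,0],[-1,33,-9.6,0,0,0,0],[-1,33,-9.6,0,0,0,0],[-1,33,-9.6,0,0,0,0],[-1,33,-9.6,0,0,0,0],[-1,33,-9.6,0,0,0,0],[-1,33,-9.6,0,0,0,0],[-1,33,-9.6,0,0,0,0],[-1,33,-9.6,0,0,0,0],[-1,33,-9.6,0,0,0,0]]]'
python3 -m handwheel '[[[-1,28,-9,0,0,0,0],[-1,25,-8,0,0,0,0],[-1,15,-4,0,0,0,0],[-1,0,0,0,0,0,0.076],[-1,0,0,0,0,0,0.076],[-1,0,0,0,0,0,0.076],[-1,0,0,0,0,0,0.076],[-1,0,0,25,0,0,0],[-1,0,0,25,0,0,0],[-1,0,0,0,0,0,0]]]'
```

```text
time: 25.15
tool_pos: [472.1, -87.0, 328.0]
eef_rot: [[0.017, 1.0, 0.001], [1.0, -0.017, 0.0], [0.0, 0.001, -1.0]]
force: [0.1, 1.1, -1.6]
opening: 16.6
finger_force: 79.4
time: 25.98
tool_pos: [381.4, 244.9, 328.3]
eef_rot: [[0.017, 1.0, 0.001], [1.0, -0.017, 0.001], [0.001, 0.001, -1.0]]
force: [1.1, 0.3, -1.4]
opening: 16.5
finger_force: 79.4
time: 26.82
tool_pos: [361.2, 310.9, 272.4]
eef_rot: [[0.315, 0.949, -0.007], [0.949, -0.315, -0.005], [-0.007, -0.005, -1.0]]
force: [0.2, -0.1, -3.5]
opening: 16.8
finger_force: 79.3
```

```bash
python3 -m handwheel '[[[-1,0,0,15,0,0,0],[-1,2,0,13,0,0,0],[-1,0,15,0,0,0,0],[-1,0,25,0,0,0,0],[-1,0,25,0,0,0,0],[-1,0,25,0,0,0,0],[-1,0,20,0,0,0,0],[-1,0,12,0,0,0,0],[-1,0,5.5,0,0,0,0],[-1,0,0,0,0,0,0]]]'
python3 -m handwheel '[[[-1,0,0,0,0,0,0],[-1,0,0,0,0,0,0],[-1,0,0,0,0,0,0],[-1,0,0,0,0,0,0],[-1,0,0,0,0,0,0],[-1,0,0,0,0,0,0],[-1,0,0,0,0,0,0],[-1,0,0,0,0,0,0],[-1,0,0,0,0,0,0],[-1,0,0,0,0,0,0]]]'
python3 - <<'E'
from h import *
p,d=capture('wrist');cv2.imwrite('pics/k.png',cv2.cvtColor(p,cv2.COLOR_RGB2BGR))
E
```

```text
time: 27.65
tool_pos: [484.5, 272.9, 249.8]
eef_rot: [[0.316, 0.949, -0.001], [0.949, -0.316, -0.0], [-0.0, -0.0, -1.0]]
force: [0.0, 0.9, -3.2]
opening: 16.7
finger_force: 79.4
time: 28.48
tool_pos: [483.9, 273.1, 249.9]
eef_rot: [[0.316, 0.949, -0.0], [0.949, -0.316, -0.0], [-0.0, -0.0, -1.0]]
force: [-0.0, -0.5, -1.5]
opening: 16.8
finger_force: 79.4
```

View pics/k.png

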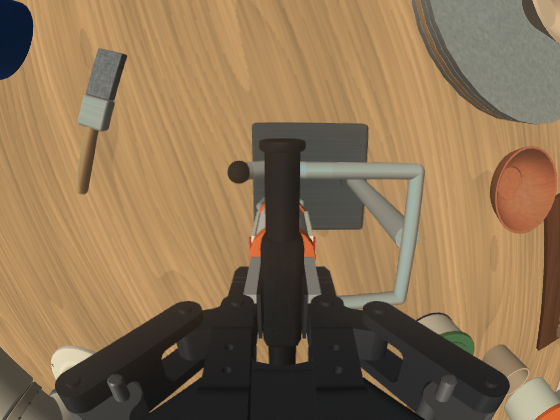

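The bar lies across both prongs, with the prong ends at (238,172) and the fork to the right. I'll lower it into the V dips.

```bash
python3 -m handwheel '[[[-1,0,-1,10,0,0,0],[-1,0,0,10,0,0,0],[-1,0,0,10,0,0,0],[-1,0,0,8,0,0,0],[-1,0,0,4,0,0,0],[-1,0,0,3,0,0,0],[-1,0,0,3,0,0,0],[-1,0,0,2,0,0,0],[-1,0,0,0,0,0,0],[-1,0,0,0,0,0,0]]]'
```

```text
time: 29.37
tool_pos: [483.1, 273.5, 200.3]
eef_rot: [[0.316, 0.949, 0.001], [0.949, -0.316, 0.0], [0.0, 0.0, -1.0]]
force: [0.6, 0.5, -1.2]
opening: 16.7
finger_force: 79.5
```

Almost at rest height. I'll go down 1.5 mm more, then open to about 40 mm gently and retreat up.

```bash
python3 -m handwheel '[[[-1,0,0,1.5,0,0,0],[-1,0,0,0,0,0,0],[-1,0,0,0,0,0,0],[-0.55,0,0,0,0,0,0],[-0.5,0,0,0,0,0,0],[-0.3,0,0,0,0,0,0],[0,0,0,0,0,0,0],[0,0,0,0,0,0,0],[0,0,0,0,0,0,0],[0,0,0,0,0,0,0]]]'
python3 -m handwheel '[[[0,0,0,-4,0,0,0],[0,0,0,-8,0,0,0],[0,0,0,-15,0,0,0],[0,0,0,-20,0,0,0],[0,0,0,-25,0,0,0],[0,0,-30,-15,0,0,0],[0,0,-30,0,0,0,0],[0,0,-30,0,0,0,0],[0,0,-30,0,0,0,0],[0,0,0,0,0,0,0]]]'
python3 - <<'E'
from h import *
np.set_printoptions(precision=1,suppress=True)
ims=[]
for c in ['top','scene']:
    p,d=capture(c);ci=camera_info(c);v,u=np.nonzero(d>0);W=cloud(ci,d,np.ones(d.shape,bool));dark=p[v,u].max(1)<60
    P=W[dark&(abs(W[:,0]-483)<80)&(abs(W[:,1]-270)<90)&(W[:,2]>190)&(W[:,2]<235)]
    if len(P)>20:
        m=P.mean(0);w,V=np.linalg.eigh(np.cov((P-m)[:,:2].T));a=V[:,1];s=(P-m)[:,:2]@a;print(c,m,np.degrees(np.arctan2(a[1],a[0]))%180,m[:2]+a*(s.max()+s.min())/2,s.max()-s.min())
    if c=='scene':ims=p
    for q in ['green_pail','jar']:
        for r in masks_of(c,q)[:1]:print(q,np.median(cloud(ci,d,r['mask']),0))
a=cv2.resize(ims[140:300,300:460],None,fx=3.5,fy=3.5,interpolation=cv2.INTER_CUBIC)
cv2.imwrite('pics/l.png',cv2.cvtColor(a,cv2.COLOR_RGB2BGR))
E
```

```text
time: 30.2
tool_pos: [482.9, 273.4, 198.4]
eef_rot: [[0.316, 0.949, -0.0], [0.949, -0.316, -0.0], [-0.0, -0.0, -1.0]]
force: [0.6, -0.4, 0.2]
opening: 42.9
finger_force: 0.0
time: 31.03
tool_pos: [365.6, 312.8, 287.8]
eef_rot: [[0.312, 0.95, 0.001], [0.95, -0.312, 0.003], [0.003, -0.0, -1.0]]
force: [0.3, -0.1, -0.4]
opening: 42.8
finger_force: 0.0
top [477.5 262.5 213.2] 70.0397958386101 [480.1 269.6] 130.65711806622937
green_pail [622.5 -46.5  70.4]
jar [ 462.8 -299.    91.3]
scene [487.5 272.7 210. ] 71.6459211846547 [487.1 271.4] 131.4208690947882
green_pail [652.6 -41.1  68.5]
jar [ 485.9 -297.    69.4]
```

View pics/l.png

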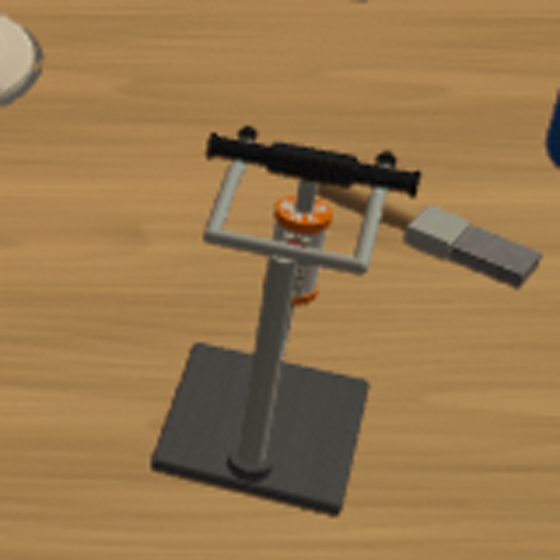

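The scale hangs on both prongs, with the bar centre within about 1 mm of where it started. The bystanders haven't moved. I'll wait a moment for it to settle and then hand in.

```bash
python3 -m handwheel '[[[0,0,0,0,0,0,0],[0,0,0,0,0,0,0],[0,0,0,0,0,0,0],[0,0,0,0,0,0,0],[0,0,0,0,0,0,0],[0,0,0,0,0,0,0],[0,0,0,0,0,0,0],[0,0,0,0,0,0,0],[0,0,0,0,0,0,0],[0,0,0,0,0,0,0]]]' | head -1
python3 -c "
from rig import close_job;print(close_job())"
```

```text
time: 32.17
the job is handed in; nothing more can be done
None
```

I weighed the blue-lidded pail (load about 5.5 N), set it upright on the free part of the board, unhooked it, hung the scale back on both prongs, and handed the job in at 32 s; the green pail and jar did not move, and no verdict came back.

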